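# Close a gear case on its dowels and hold it shut against the bearing spring

## Robot

A 7-joint arm with a two-finger parallel gripper is mounted at the origin on the work surface. World frame = base frame: x ahead of the robot, y to its left, z up, the work surface at z = 0. Lengths are in m, angles in rad, forces in N, time in s.
With the tool pointing down it reaches from about 0.35 to 0.9 m from the base axis. Payload 8.1 kg.
Tool frame: the origin (TCP) lies midway between the tips of the shut fingers; the grasp point (between the pads) lies behind it (arm.tcp_to_grasp is the z of the grasp point in the tool frame, in m); z points along the fingers, y is the line along which they close (so a half turn about z gives the same grasp; the last joint's range is limited). The gripper opens to 92 mm and grips with 3 to 60 N. Pads are 19 mm wide; open, the fingers measure 130 mm over their backs; the gripper's body (75 mm by 190 mm) begins 47 mm behind the grasp point.
Start: joints at [-0.103, 0.434, 0.025, 1.573, -0.012, 1.134, -0.075], TCP at [0.625, -0, 0.187] pointing down, gripper open.
Joint ranges: [-2.62, 2.62], [-0.44, 2.09], [-1.27, 1.32], [0.08, 2.57], [-1.32, 4.46], [0.12, 2], [-2.74, 2.74]. Speed limits (rad/s): [2.22, 2.22, 3.01, 3.01, 3.14, 3.14, 3.14].

## Interface

Orientations are given as a rotation vector (axis times angle).
In Python, from cell import readout, vision, arm gives the robot as it stands.
- The arm moves only by the tool carry_out, never from a script. Its argument "increments" is one flat list of numbers, 6 for each row, row after row: the shift along the world's x, y, z in mm, then the turn, a rotation vector about the world's x, y, z in rad. In form: [tx, ty, tz, wx, wy, wz, tx, ty, tz, wx, wy, wz, ...]. A call has 1 to 20 rows; each row shifts and turns the commanded pose from where the row before left it; what a row does not reach is not made up. A row lasts 1/8 s, in which the tool goes at most 62.5 mm and 10.7 degrees, less where a joint would pass 70% of its speed; a pose out of reach is approached as far as the arm can. A call with a gripper value outside its range is refused whole. "grip" is the closure, from 0 (fully open) to 1 (shut), set as the call begins (left out, the last holds). The fingers move at their own pace and stop on an object; "newtons" is the grip in N (left out, the last holds). Time passes only in rows, so rows that do not move let the fingers close. It gives the time, the measured TCP pose, the force, the opening and the grip force at its end, in the units of the state.
- readout.observe(): the state, without advancing time (a new reading comes with each control period).
- vision.get_image(name): name is "scene" or "side" or "wrist"; returns the picture (420x560x3 uint8, red, green, blue); there is no depth.
- vision.calibration(name): a dict with "fov_y" (degrees; the focal length in pixels is half the picture's height over the tangent of half this angle, whatever the lens; pixels are square), "cx", "cy" (the principal point, pixels), "pose" (4x4, takes a point from camera to world coordinates). Camera axes: x right, y up, looking along -z (the intrinsics and any distortion apply to the point x, -y, -z); pixel columns grow to the right and rows downward; lengths in m; the calibration is good to about 2 mm. The wrist camera is an equidistant fisheye: a pixel r from the principal point sees the ray r / f radians off the axis. A picture is of the moment at which its call begins: read the wrist's pose just before it. calibration takes no time and is no camera call; for the wrist camera it gives the pose at the moment of the call.
- arm.sign_off(): hands the job in; it is judged then, once.
The state is a dict: "clock": time; "joints": joint angles; "dq": joint speeds; "joint_efforts": joint torques, N m; "position": TCP position; "ee_rot": TCP orientation; "force": force on the tool from outside, world axes, zero at the start; "ft_torque": the same for the moment, N m; "width": opening from 0.0 (shut) to 1.0 (fully open); "gripper_force": force on a finger pad.
Only numpy, scipy, OpenCV 4.12 (cv2) and the standard library are available. Lean on these libraries where they do the work, as an engineer would, in place of code of your own. Each camera call takes 0.05 s, during which the arm holds its last target. There are 200 camera calls.

## Task

Take the pinion shaft (the long one with the small gear) out of the wooden block and stand it upright, gear end down, in the bearing of the open gear case clamped in the vise. Then put the cover on, boss over the shaft and its two end holes over the two dowels, press it down against the bearing's spring until the joint faces are closed all round, and finish while still holding it pressed shut, ready for the bolts. Leave everything else on the bench where it is.

Things in the scene. Friction and masses are not known exactly. Their poses are not given: they have to be found in the camera images.
- case: lower half of a cast aluminium gear case: open-topped box 70 mm (x) by 116 mm (y) by 50 mm high, fixed in the vise. Origin: centre of its underside, 32 mm above the bench; z up. Long walls 10 mm thick, ends 20 mm. Bearing at x = 0, y = -14 mm. A driven gear wheel, 33 mm across, top at z = 36 mm (its 12 mm pin to z = 48 mm), is already fitted at y = +20 mm
- vise: grey drill-press vise that grips the case by its long walls; fixed, placed anew at each start. Origin on the bench below the case's origin, axes as the case. Its jaws, 100 mm along y, reach to x = +-77 mm and end 60 mm above the bench, 22 mm below the joint face; its screw and tommy bar run to x = -180 mm, lower than the jaws
- case_face (a point): centre of the joint face (rim) of the lower case, 50 mm above the case's underside, 82 mm above the bench, axes as the case. With the case closed, the cover's origin and axes coincide with it
- dowel_a (a point): top of the dowel at the bearing end of the lower case (x = 0, y = -48 mm): steel, 8 mm thick, standing 12 mm above the joint face, bullet nose tapering to 3.6 mm over the last 4 mm
- dowel_b (a point): top of the same dowel at the other end (x = 0, y = +48 mm)
- bearing_top (a point): centre of the top of the ball bearing in the lower case: steel ring 40 mm outside, 17.5 mm bore, 10 mm thick, over 10 mm free below. Unloaded its top is 24 mm below the joint face, 58 mm above the bench. It rests on a wave spring and can be pushed straight down by up to 6 mm: 3 N start it, 2.5 N more per mm, 13 N at the 4 mm that close the case
- shaft: steel pinion shaft 100 mm long, 0.20 to 0.30 kg, in one of the block's bores. Origin: centre of its lower end, z up along it. Lower journal 16 mm thick, z = 0 to 14 mm (first 4 mm tapered); gear 35 mm across, z = 14 to 34; collar 26 mm thick to z = 42; plain upper journal 16 mm thick to z = 100 (last 4 mm tapered). Gear rests on the block's top: origin 16 mm above the bench
- shaft_grip (a point): point on the shaft's axis 72 mm above its lower end, in the middle of the upper journal: the place to grip. With the shaft seated (gear resting on the bearing, origin 44 mm above the bench, 12 mm above the case's underside) the collar stands 4 mm proud of the joint face; pressing the cover on pushes shaft and bearing down those 4 mm
- cover: upper half of the gear case: aluminium plate 70 mm (x) by 116 mm (y) by 12 mm, 0.26 to 0.38 kg, lying joint face down on the bench beside the vise. Origin: centre of its underside, z up. A boss to grip it by stands on it at y = -14 mm; a flat round pad, 24 mm across, 4 mm high, at y = +20 mm. 9.5 mm through holes for the dowels at x = 0, y = +-48 mm. Fits one way round only
- cover_boss (a point): centre of the top of the cover's eight-sided boss (x = 0, y = -14 mm): 44 mm across flats, flats facing +-x, +-y and the diagonals, from 12 to 46 mm above the cover's underside, with an 18.6 mm bore right through for the shaft, whose end stands 12 mm out of it at last. Laid on and let go, the cover stays about 3 mm open; about 7 N of push close it, 10 to 20 N hold it firmly shut
- block: wooden block 180 mm (x) by 60 mm (y) by 30 mm high, fixed, on the other side of the vise from the cover (sides change), with three bores 18 mm wide and 18 mm deep at x = -60, 0 and +60 mm: they hold the pinion shaft, the plain spindle and the idler in any order. Origin: centre of its underside
- spindle: plain stepped steel spindle without gear, 86 mm long, 28 mm flange low down, standing in the block; not needed. Origin: centre of its lower end, 16 mm above the bench
- idler: short steel idler, 50 mm long, with a wide gear 45 mm across, standing in the block; not needed. Origin: centre of its lower end, 16 mm above the bench
- mug: white mug, 82 mm wide, 95 mm high, to leave alone. Origin: centre of its underside
- spray: white spray bottle, 68 mm wide, 202 mm high, to leave alone. Origin: centre of its underside
- tape: roll of tape, 100 mm across, 24 mm high, to leave alone. Origin: centre of its underside
- wrench: steel wrench lying on the bench, to leave alone. Origin: under its middle, x along it
- screwdriver: screwdriver lying on the bench, to leave alone. Origin: under its middle, x along it
- bolt_tray: small open grey tray of bolts, 90 by 130 by 40 mm, behind the vise, to leave alone. Origin: centre of its underside
There are look-alikes about, which are no part of the job. There is more than one size of the cover; the job needs the largest.

How it is judged:
By the outcome, as a careful person would: the job done as asked, in the order asked, and still so for the second after the job is handed in, while the arm keeps its last pose, push and grip.
It also fails if it takes over 62 s, if anything falls off the work surface, if the arm or the gripper's body presses on something with over 40 N, if the wrist force passes 120 N, or if a joint passes its speed limit or range.

## Working session

There is one attempt and no reset: what is moved stays moved. The work goes in short steps, Python scripts to look and compute and a tool call to move; the robot and the scene stay as the last step left them, time stands still between calls to the robot, and variables do not carry over. Pictures are saved under pics/ and viewed, at most 10 in all, crops included, and the job is handed in when it is done.

Besides the shell and the picture viewer there is one more tool, called as name(argument=value, ...) on one line, values as JSON. carry_out: Moves the arm, as the interface text tells. Its arguments: {"type":"object","properties":{"increments":{"type":"array","items":{"type":"number"}},"grip":{"type":"number"},"newtons":{"type":"number"}},"required":["increments"]}

```bash
ls; mkdir -p pics
python3 - <<'E'
from cell import readout, vision, arm
import cv2,numpy as np
ims=[vision.get_image(n) for n in("scene","side","wrist")]
for n,i in zip(("scene","side","wrist"),ims):
    cv2.imwrite(f"pics/{n}0.png",cv2.cvtColor(i,cv2.COLOR_RGB2BGR))
    c=vision.calibration(n);print(n,c)
print(arm.tcp_to_grasp,readout.observe())
E
```

```text
pics
scene {'fov_y': 56.03934416217345, 'cx': 280.9341635050637, 'cy': 206.08796508184062, 'pose': array([[-0.83054645, -0.43755895,  0.34457912,  0.93742617],
       [ 0.55679695, -0.63785442,  0.53208917,  0.58031037],
       [-0.01302906,  0.63378538,  0.77339921,  0.93198056],
       [ 0.        ,  0.        ,  0.        ,  1.        ]])}
side {'fov_y': 46.332165818037694, 'cx': 276.1373833225995, 'cy': 199.81437365552853, 'pose': array([[ 0.98051745,  0.14869768, -0.12835311,  0.35034829],
       [-0.19525664,  0.66643098, -0.71954471, -1.1508261 ],
       [-0.02145614,  0.73058795,  0.68248142,  1.22397502],
       [ 0.        ,  0.        ,  0.        ,  1.        ]])}
wrist {'fov_y': 65.70646984690485, 'cx': 282.0023023562287, 'cy': 213.68144284099628, 'pose': array([[ 9.99998709e-01, -4.64290657e-04,  1.53825498e-03,
         6.24087595e-01],
       [-2.76605530e-05,  9.52226773e-01,  3.05391835e-01,
         8.28790220e-02],
       [-1.60655815e-03, -3.05391483e-01,  9.52225531e-01,
         3.83845608e-01],
       [ 0.00000000e+00,  0.00000000e+00,  0.00000000e+00,
         1.00000000e+00]])}
-0.0188 {'clock': 0.15, 'joints': array([-0.10259852,  0.43508666,  0.02494933,  1.57387316, -0.01155516,
        1.13396058, -0.07507906]), 'dq': array([-0.00027262, -0.00179194, -0.0009909 , -0.00492522,  0.00130119,
       -0.00097304, -0.00182828]), 'joint_efforts': array([ 9.13879558e-04, -6.68263149e+01,  9.85680185e-01, -3.14695251e+01,
       -6.03506877e-02,  3.94195947e-02,  8.07748006e-05]), 'position': array([ 6.24583844e-01, -5.27553886e-05,  1.86316023e-01]), 'ee_rot': array([-2.22093139e+00, -2.22091463e+00,  1.46032294e-03]), 'force': array([ 0.14982192, -0.51579021,  0.62335257]), 'ft_torque': array([ 0.04162041, -0.02313551, -0.0502535 ]), 'gripper_force': 0.0, 'width': 1.0015239114983718}
```

View pics/scene0.png

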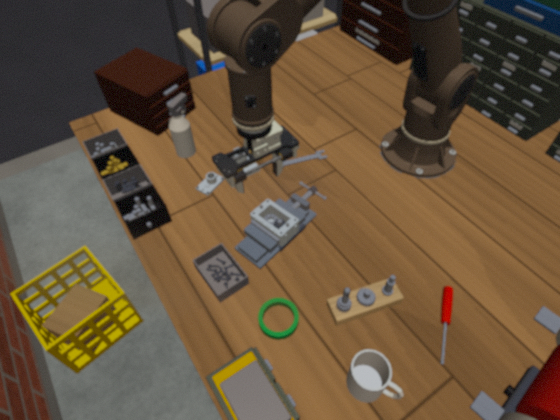

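View pics/side0.png

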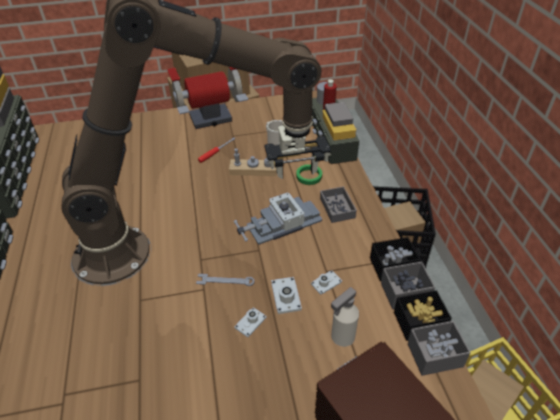

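```bash
cat > h.py <<'E'
from cell import readout, vision, arm
import cv2,numpy as np
def snap(n,name=None):
    c=vision.calibration(n); im=cv2.cvtColor(vision.get_image(n),cv2.COLOR_RGB2BGR)
    if name: cv2.imwrite(f"pics/{name}.png",im)
    return im,c
def ray(n,c,u,v):
    f=210/np.tan(np.radians(c['fov_y']/2)); x,y=u-c['cx'],v-c['cy']
    if n=='wrist':
        r=np.hypot(x,y)+1e-9; t=r/f; d=np.array([x/r*np.sin(t),-y/r*np.sin(t),-np.cos(t)])
    else: d=np.array([x/f,-y/f,-1])
    return c['pose'][:3,3],c['pose'][:3,:3]@d
def onz(n,c,u,v,z):
    o,d=ray(n,c,u,v); return o+d*(z-o[2])/d[2]
def proj(n,c,p):
    f=210/np.tan(np.radians(c['fov_y']/2)); q=c['pose'][:3,:3].T@(np.array(p)-c['pose'][:3,3]); x,y,z=q[0],-q[1],-q[2]
    k=f/z if n!='wrist' else f*np.arctan2(np.hypot(x,y),z)/(np.hypot(x,y)+1e-9)
    return np.array([c['cx']+k*x,c['cy']+k*y])
def crop(im,u0,u1,v0,v1,s,name): cv2.imwrite(f"pics/{name}.png",cv2.resize(im[v0:v1,u0:u1],None,fx=s,fy=s,interpolation=cv2.INTER_CUBIC))
E
python3 - <<'E'
from h import *
for n,u,v,z in [('scene',346,297,.05),('scene',366,295,.05),('scene',390,284,.05),('scene',275,217,.08),('side',286,208,.08),('side',286,290,.046),('side',250,318,.04),('side',326,281,.04),('side',252,165,.03),('scene',365,300,.03),('side',345,325,.05),('scene',370,375,.05)]:
    print(n,u,v,onz(n,vision.calibration(n),u,v,z).round(3))
s=cv2.imread('pics/scene0.png');d=cv2.imread('pics/side0.png');w=cv2.imread('pics/wrist0.png')
g=lambda a,u0,u1,v0,v1:cv2.resize(a[v0:v1,u0:u1],(400,300),interpolation=cv2.INTER_CUBIC)
cv2.imwrite('pics/m.png',np.vstack([np.hstack([g(s,320,420,260,335),g(d,220,360,250,355)]),np.hstack([g(d,225,345,140,230),cv2.resize(w,(400,300))])]))
E
```

```text
scene 346 297 [0.573 0.3   0.05 ]
scene 366 295 [0.53  0.323 0.05 ]
scene 390 284 [0.461 0.334 0.05 ]
scene 275 217 [0.593 0.017 0.08 ]
side 286 208 [0.59  0.009 0.08 ]
side 286 290 [ 0.524 -0.296  0.046]
side 250 318 [ 0.406 -0.364  0.04 ]
side 326 281 [ 0.649 -0.284  0.04 ]
side 252 165 [0.522 0.322 0.03 ]
scene 365 300 [0.531 0.326 0.03 ]
side 345 325 [ 0.657 -0.448  0.05 ]
scene 370 375 [0.647 0.468 0.05 ]
```

View pics/m.png

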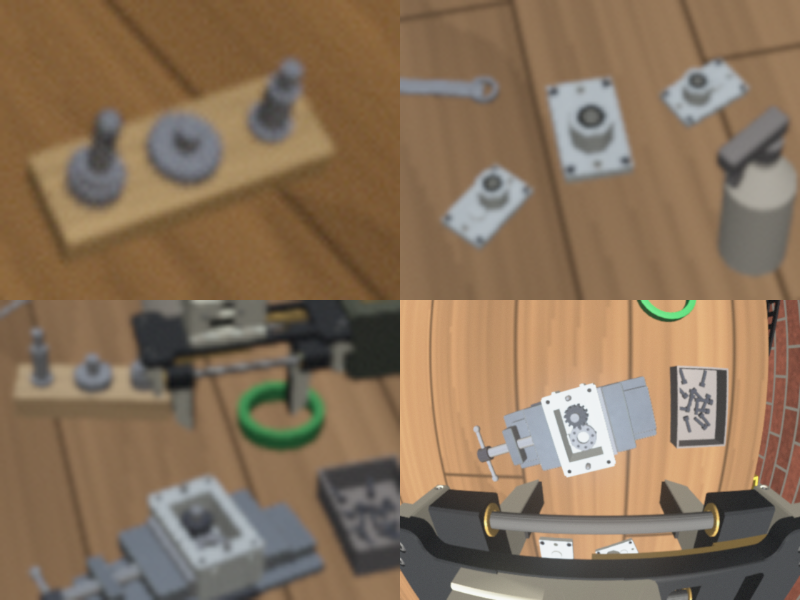

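Candidates. Shafts, scene view: (346,297) has a small gear low down and a long journal, so it is the pinion shaft; (366,295) is the idler with the wide gear; (390,284) is the spindle with no gear. Covers, side view: (286,293) is the largest and the one I want; (250,320) and (326,282) are smaller look-alikes. The wrist view shows the case with its bearing towards -y and the gear wheel towards +y. Next I'll hover over the pinion shaft.

carry_out(increments=[-5,30,2,0,0,0.105,-5,30,2,0,0,0.105,-5,30,2,0,0,0.105,-5,30,2,0,0,0.105,-5,30,2,0,0,0.105,-5,30,2,0,0,0.105,-5,30,2,0,0,0.105,-5,30,2,0,0,0.105,-5,30,2,0,0,0.105,-5,30,2,0,0,0.105,0,0,0,0,0,0,0,0,0,0,0,0])

```text
clock: 1.65
position: [0.5752, 0.299, 0.2065]
ee_rot: [-0.811, -3.035, 0.002]
force: [-0.1, -1.3, 0.3]
width: 1.001
gripper_force: 0.0
```

Run:
```python
from h import *
s=readout.observe();print(s['position'],s['ee_rot'])
im,c=snap('wrist','w1')
print(proj('wrist',c,[.573,.3,.116]),proj('wrist',c,[.573,.3,.05]))
w0=cv2.imread('pics/wrist0.png')
g=cv2.resize(im,None,fx=1,fy=1)
cv2.imwrite('pics/m1.png',np.hstack([im[:, :400],cv2.resize(w0[50:250,80:480],(400,200))[:, :].repeat(1,0) if 0 else cv2.copyMakeBorder(cv2.resize(w0[80:250,100:370],None,fx=400/270,fy=400/270)[:420],0,420-min(420,int(round(170*400/270))),0,0,cv2.BORDER_CONSTANT)]))
```

```text
[0.57520451 0.29898211 0.20654562] [-8.11379284e-01 -3.03500224e+00  1.67694966e-03]
[282.47082606 202.28870443] [282.45572283 186.23021707]
```

View pics/m1.png

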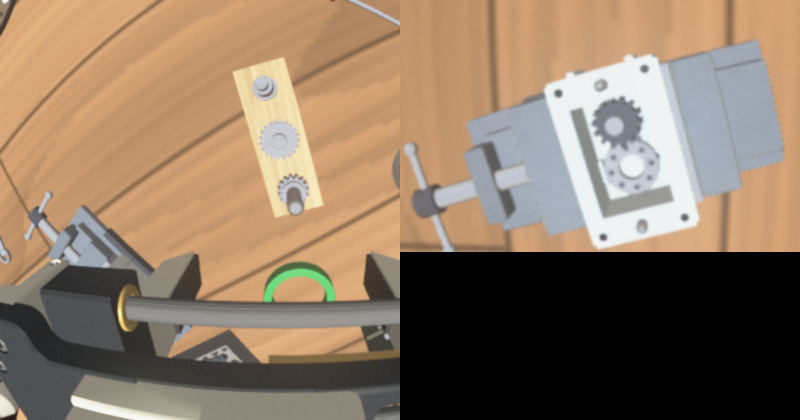

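Run:
```python
from h import *
im=cv2.imread('pics/w1.png');c=vision.calibration('wrist')
for u,v,z in[(296,207,.116),(292.5,189,.05),(280,140,.066)]: print(onz('wrist',c,u,v,z).round(4))
w0=cv2.imread('pics/wrist0.png')
a=cv2.resize(im[165:225,260:330],None,fx=5.7,fy=5.7,interpolation=cv2.INTER_CUBIC)
b=cv2.resize(w0[120:250,195:310],None,fx=4,fy=4,interpolation=cv2.INTER_CUBIC)
o=np.zeros((520,800,3),np.uint8);o[:a.shape[0],:a.shape[1]]=a[:, :400];
b=b[:520,:400];o[:b.shape[0],400:400+b.shape[1]]=b
cv2.imwrite('pics/m2.png',o)
```

```text
[0.5834 0.3081 0.116 ]
[0.5816 0.3076 0.05  ]
[0.5261 0.3238 0.066 ]
```

View pics/m2.png

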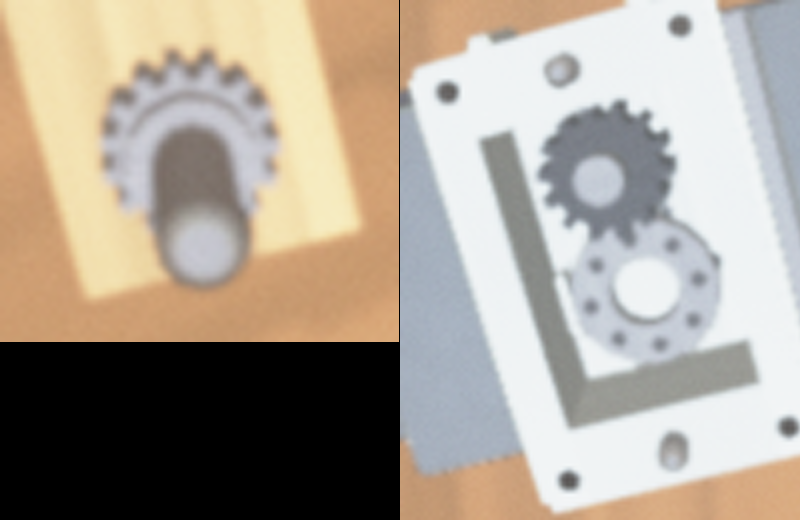

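Run:
```python
from h import *
c=vision.calibration('wrist')
print('shaft',onz('wrist',c,294.7,207.0,.116),onz('wrist',c,292.9,188.6,.05))
c0=dict(c); c0['pose']=np.array([[ 9.99998709e-01, -4.64290657e-04,  1.53825498e-03,6.24087595e-01],[-2.76605530e-05,  9.52226773e-01,  3.05391835e-01,8.28790220e-02],[-1.60655815e-03, -3.05391483e-01,  9.52225531e-01,3.83845608e-01],[0,0,0,1]])
P=lambda x,y,z:onz('wrist',c0,195+(x-400+.5)/4-.5,120+(y+.5)/4-.5,z)
h=[P(*q,.082) for q in[(447,92),(680,26),(789,427),(569,481)]]
print(np.round(h,4),'centre',np.mean(h,0))
d=(h[0]+h[1]-h[2]-h[3])/2; yaw=np.arctan2(-d[0],d[1]); e=h[1]+h[2]-h[0]-h[3]; print('yaw',yaw,np.arctan2(e[1],e[0]),np.linalg.norm(d),np.linalg.norm(e)/2)
R=np.array([[np.cos(yaw),-np.sin(yaw)],[np.sin(yaw),np.cos(yaw)]]);C=np.mean(h,0)[:2]
print('pred bearing',C+R@[0,-.014],'dowels',C+R@[0,-.048],C+R@[0,.048])
print('bearing',P(647,287,.058),'dow b',P(564,66,.093),'dow a',P(674,460,.093))
# cover from side
cs=vision.calibration('side')
print(onz('side',cs,286,293,.046))
```

```text
shaft [0.58283856 0.30704091 0.116     ] [0.58146307 0.30826171 0.05      ]
[[ 0.5524  0.0563  0.082 ]
 [ 0.6076  0.0705  0.082 ]
 [ 0.6334 -0.0271  0.082 ]
 [ 0.578  -0.0417  0.082 ]] centre [0.59285775 0.01450159 0.082     ]
yaw 0.25661329640871616 0.25563218617669153 0.10113197567983268 0.057131357888950185
pred bearing [0.59641104 0.00096002] dowels [ 0.60504045 -0.03192666] [0.58067506 0.06092983]
bearing [0.5970774 0.002572  0.058    ] dow b [0.58214879 0.06241152 0.093     ] dow a [ 0.60546435 -0.03155818  0.093     ]
[ 0.52213908 -0.30626218  0.046     ]
```

carry_out(increments=[3.5,4.5,-30,0,0,0,3.5,4,-30,0,0,0,0,0,-30,0,0,0,0,0,-30,0,0,0,0,0,-17,0,0,0,0,0,0,0,0,0,0,0,0,0,0,0])

```text
clock: 2.58
position: [0.5829, 0.3087, 0.0712]
ee_rot: [0.809, 3.034, 0.002]
force: [-0.8, 0.8, -0.1]
width: 0.996
gripper_force: 0.0
```

carry_out(increments=[0,0,0,0,0,0,0,0,0,0,0,0,0,0,0,0,0,0,0,0,0,0,0,0,0,0,0,0,0,0,0,0,0,0,0,0,0,0,0,0,0,0,0,0,0,0,0,0], grip=1, newtons=35)

```text
clock: 3.58
position: [0.582, 0.3085, 0.0699]
ee_rot: [0.809, 3.036, 0.0]
force: [0.1, 0.2, 0.2]
width: 0.179
gripper_force: 0.2
```

carry_out(increments=[0,0,0,0,0,0,0,0,0,0,0,0,0,0,0,0,0,0,0,0,6,0,0,0,0,0,12,0,0,0,0,0,25,0,0,0,0,0,35,0,0,0,0,0,30,0,0,0,0,0,12,0,0,0])

```text
clock: 4.7
position: [0.5828, 0.3091, 0.1927]
ee_rot: [0.808, 3.033, 0.004]
force: [-0.2, -0.4, -2.5]
width: 0.138
gripper_force: 35.0
```

carry_out(increments=[1.5,-22,0,0,0,-0.06,1.5,-32,0,0,0,-0.08,1.5,-32,0,0,0,-0.08,1.5,-32,0,0,0,-0.08,1.5,-32,0,0,0,-0.08,1.5,-32,0,0,0,-0.08,1.5,-32,0,0,0,-0.08,1.5,-32,0,0,0,-0.08,1.5,-30,0,0,0,-0.08,1,-20,0,0,0,-0.06,0,-11,0,0,0,-0.03,0,0,0,0,0,0,0,0,0,0,0,0,0,0,0,0,0])

```text
schema error: expected a multiple of 6 numbers
```

Run:
```python
from h import *
s=readout.observe();print(s['position'],s['ee_rot'],s['force'],s['gripper_force'])
im,c=snap('wrist','w2')
print(proj('wrist',c,[.5967,.0015,.058]),proj('wrist',c,[.5967,.0015,s['position'][2]-.0532]))
crop(im,180,380,100,310,2.8,'m3')
```

```text
[0.58284041 0.30907488 0.19267314] [0.80839413 3.03325005 0.00409132] [-0.2428629  -0.36911471 -2.46293919] 34.99623214476742
[ 96.84986034 310.30321511] [ 68.81336753 345.56074648]
```

View pics/m3.png

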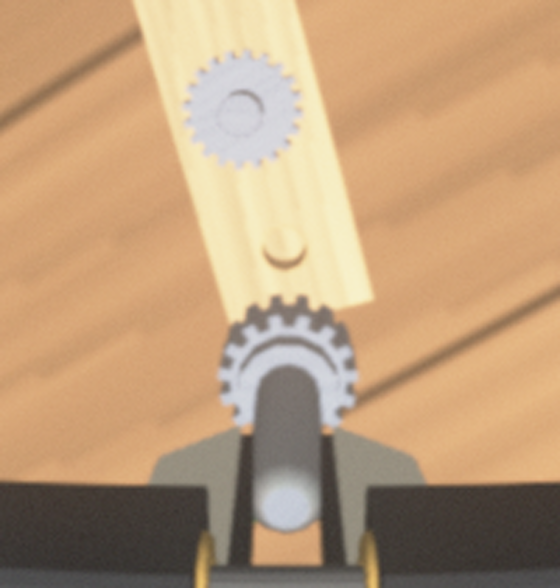

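Wrist image: the shaft is out of its bore, which is the hole at crop (285,250), and it is held between the pads with its top at (287,508). My last move was malformed and got rejected, so I'm re-sending it.

carry_out(increments=[1.5,-22,0,0,0,-0.06,1.5,-32,0,0,0,-0.08,1.5,-32,0,0,0,-0.08,1.5,-32,0,0,0,-0.08,1.5,-32,0,0,0,-0.08,1.5,-32,0,0,0,-0.08,1.5,-32,0,0,0,-0.08,1.5,-32,0,0,0,-0.08,1.5,-30,0,0,0,-0.08,0.5,-20,0,0,0,-0.06,0,-11,0,0,0,-0.03,0,0,0,0,0,0,0,0,0,0,0,0])

```text
clock: 6.38
position: [0.596, 0.003, 0.1899]
ee_rot: [-1.912, -2.492, -0.001]
force: [0.2, 0.1, -2.2]
width: 0.137
gripper_force: 35.0
```

Run:
```python
from h import *
s=readout.observe();print(s['position'],s['ee_rot'],s['force'],s['gripper_force'])
im,c=snap('wrist','w3')
z=s['position'][2]
print(onz('wrist',c,282.3,281.2,z+.0461),onz('wrist',c,282.7,233.7,z-.0199))
print('bearing px',proj('wrist',c,[.5967,.0015,.058]))
crop(im,200,360,120,310,3,'m4')
```

```text
[0.59600702 0.00304798 0.18989432] [-1.91158521e+00 -2.49234717e+00 -1.05234916e-03] [ 0.19336249  0.12668946 -2.17409707] 34.996998683782294
[ 5.96190455e-01 -1.80192703e-04  2.35994318e-01] [0.59610592 0.00140546 0.16999432]
bearing px [283.07325494 194.86992825]
```

View pics/m4.png

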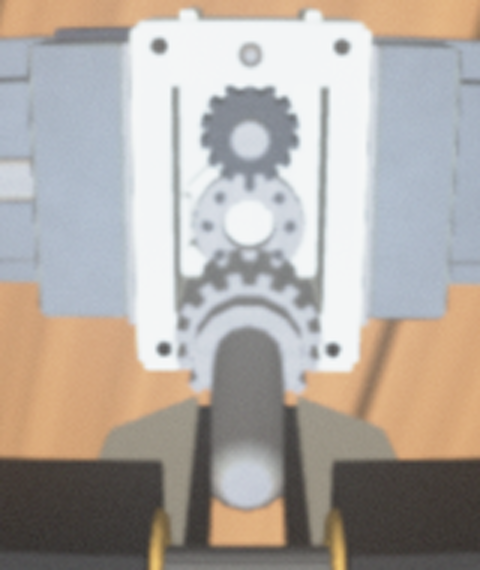

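Run:
```python
from h import *
c=vision.calibration('wrist');z=.1899
Q=lambda x,y,zz:onz('wrist',c,200+(x+.5)/3-.5,120+(y+.5)/3-.5,zz).round(4)
print('bear',Q(249,221,.058),'dowb',Q(251,53,.093),'wheelpin',Q(250,139,.080))
h=[Q(*q,.082) for q in [(159,46),(342,46),(164,349),(333,350)]];print('holes ctr',np.mean(h,0),np.array(h))
print('top',Q(247,485,z+.0461),'gear',Q(249,347,z-.0199),'collar top',Q(249,332,z-.0119))
```

```text
bear [0.5959 0.003  0.058 ] dowb [0.5805 0.062  0.093 ] wheelpin [0.5877 0.0345 0.08  ]
holes ctr [0.59285  0.014625 0.082   ] [[ 0.5525  0.0561  0.082 ]
 [ 0.6075  0.071   0.082 ]
 [ 0.5781 -0.0415  0.082 ]
 [ 0.6333 -0.0271  0.082 ]]
top [ 5.961e-01 -3.000e-04  2.360e-01] gear [5.964e-01 2.000e-04 1.700e-01] collar top [0.5946 0.0068 0.178 ]
```

Wrist crop: the case is square to the tool, with bearing bore (249,221) and dowel_b (251,53). The shaft axis is in line with the bearing to about 1 mm, so I'll lower with force checks.

carry_out(increments=[0.3,-0.5,-15,0,0,0,0,0,-25,0,0,0,0,0,-15,0,0,0,0,0,-5,0,0,0,0,0,0,0,0,0,0,0,0,0,0,0])

```text
clock: 7.18
position: [0.5969, 0.001, 0.1307]
ee_rot: [1.914, 2.49, 0.001]
force: [0.4, 0.2, -1.7]
width: 0.139
gripper_force: 35.0
```

Run:
```python
from h import *
s=readout.observe();print(s['position'],s['force'])
im,c=snap('wrist','w4')
crop(im,200,360,100,310,2.8,'m5')
```

```text
[0.59688693 0.00103478 0.13070249] [ 0.42356722  0.15285699 -1.65745615]
```

View pics/m5.png

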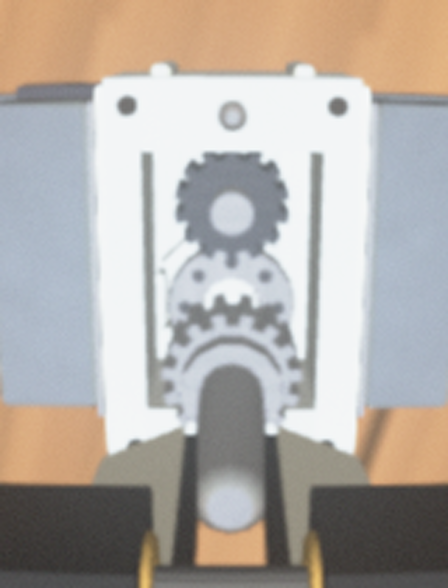

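carry_out(increments=[-0.3,1.2,-4,0,0,0,0,0,-4,0,0,0,0,0,-4,0,0,0,0,0,-3,0,0,0,0,0,-2,0,0,0,0,0,-2,0,0,0,0,0,0,0,0,0,0,0,0,0,0,0])

```text
clock: 8.22
position: [0.5961, 0.0022, 0.111]
ee_rot: [1.915, 2.49, 0.0]
force: [0.1, 0.5, -1.8]
width: 0.139
gripper_force: 35.0
```

carry_out(increments=[0,0,-1.5,0,0,0,0,0,-1.5,0,0,0,0,0,-1.5,0,0,0,0,0,0,0,0,0])

```text
clock: 8.72
position: [0.5959, 0.0022, 0.1062]
ee_rot: [-1.915, -2.49, 0.0]
force: [0.5, 0.1, -1.6]
width: 0.136
gripper_force: 35.0
```

carry_out(increments=[0,0,-2,0,0,0,0,0,-2,0,0,0,0,0,-2,0,0,0,0,0,-1.5,0,0,0,0,0,0,0,0,0,0,0,0,0,0,0])

```text
clock: 9.48
position: [0.596, 0.0022, 0.099]
ee_rot: [1.915, 2.491, 0.0]
force: [0.0, -1.2, -1.4]
width: 0.141
gripper_force: 35.0
```

carry_out(increments=[0,0,-1,0,0,0,0,0,-1,0,0,0,0,0,0,0,0,0,0,0,0,0,0,0])

```text
clock: 9.98
position: [0.5963, 0.0023, 0.0972]
ee_rot: [1.915, 2.49, 0.001]
force: [-0.4, 0.5, 1.1]
width: 0.139
gripper_force: 35.0
```

carry_out(increments=[0,0,0,0,0,0,0,0,0,0,0,0,0,0,0,0,0,0,0,0,0,0,0,0,0,0,10,0,0,0,0,0,25,0,0,0,0,0,40,0,0,0,0,0,40,0,0,0,0,0,10,0,0,0], grip=0)

```text
clock: 11.1
position: [0.5976, 0.0023, 0.2256]
ee_rot: [1.913, 2.487, 0.006]
force: [0.5, 0.1, -1.1]
width: 0.997
gripper_force: 0.0
```

carry_out(increments=[-6,-25,0,0,0,-0.02,-8,-33,0,0,0,-0.03,-8,-33,0,0,0,-0.03,-8,-33,0,0,0,-0.03,-8,-33,0,0,0,-0.03,-8,-33,0,0,0,-0.03,-8,-33,0,0,0,-0.03,-8,-33,0,0,0,-0.03,-8,-33,0,0,0,-0.026,-4,-19,0,0,0,0,0,0,0,0,0,0,0,0,0,0,0,0])

```text
clock: 12.6
position: [0.5224, -0.3043, 0.2216]
ee_rot: [-2.215, -2.227, -0.001]
force: [-0.3, -0.0, -0.3]
width: 1.002
gripper_force: 0.0
```

Run:
```python
from h import *
s=readout.observe();print(s['position'],s['ee_rot'],s['force'])
sc,_=snap('scene','s5'); im,c=snap('wrist','w5')
a=cv2.resize(im[70:270,150:420],None,fx=1.9,fy=1.9,interpolation=cv2.INTER_CUBIC)
b=cv2.resize(sc[170:270,225:325],(280,280),interpolation=cv2.INTER_CUBIC)
o=np.zeros((400,800,3),np.uint8);o[:a.shape[0],:a.shape[1]]=a;o[:280,515:795]=b
cv2.imwrite('pics/m6.png',o)
```

```text
[ 0.52242303 -0.30426135  0.22161018] [-2.21462702e+00 -2.22687649e+00 -1.21863094e-03] [-0.31209531 -0.04903914 -0.32903819]
```

View pics/m6.png

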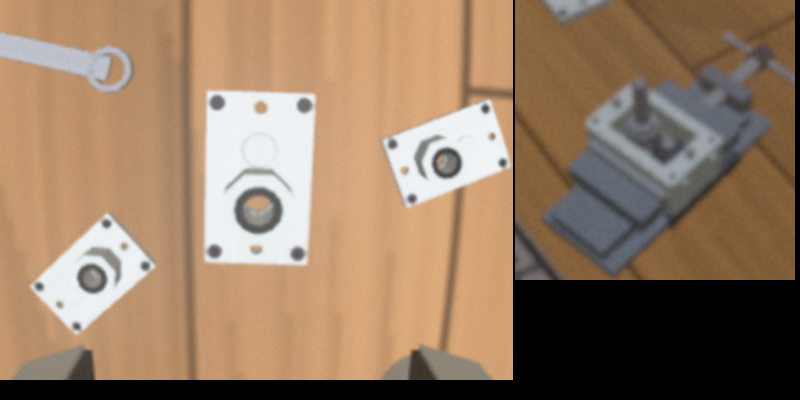

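Wrist crop: the largest cover, at (258,180), lies pad-up and boss-down, so its yaw is about 0. The scene crop shows the shaft standing upright in the case.

Run:
```python
from h import *
c=vision.calibration('wrist')
Q=lambda x,y,z:onz('wrist',c,150+(x+.5)/1.9-.5,70+(y+.5)/1.9-.5,z)
h=np.array([Q(*q,.012) for q in[(217,103),(304.5,105),(214,251),(298,254)]]);C=h.mean(0)
d=h[0]+h[1]-h[2]-h[3];e=h[1]+h[3]-h[0]-h[2]
yaw=np.arctan2(-d[0],d[1]);print(h.round(4),C.round(4),yaw,np.arctan2(e[1],e[0]))
print('boss pred',C[0]+.014*np.sin(yaw),C[1]-.014*np.cos(yaw),'boss seen',Q(258,209,.046))
print('dow',Q(260,107,.012),Q(256,249,.012))
```

```text
[[ 0.499  -0.2351  0.012 ]
 [ 0.5561 -0.2359  0.012 ]
 [ 0.4965 -0.3356  0.012 ]
 [ 0.5541 -0.3374  0.012 ]] [ 0.5264 -0.286   0.012 ] -0.02265511292234293 -0.0222236082518198
boss pred 0.5261136838318294 -0.2999711303283997 boss seen [ 0.52592602 -0.29901262  0.046     ]
dow [ 0.52706922 -0.2376279   0.012     ] [ 0.52523004 -0.33402524  0.012     ]
```

carry_out(increments=[2,2.5,-30,0,0,-0.028,1.6,2.3,-45,0,0,0,0,0,-45,0,0,0,0,0,-45,0,0,0,0,0,-25,0,0,0,0,0,-8,0,0,0,0,0,0,0,0,0,0,0,0,0,0,0,0,0,0,0,0,0])

```text
clock: 13.82
position: [0.5264, -0.3013, 0.0251]
ee_rot: [2.247, 2.193, 0.001]
force: [0.6, 0.0, 0.2]
width: 1.001
gripper_force: 0.0
```

carry_out(increments=[0,1.5,-5,0,0,0,0,0,-4,0,0,0,0,0,0,0,0,0,0,0,0,0,0,0])

```text
clock: 14.32
position: [0.5256, -0.2996, 0.0149]
ee_rot: [-2.248, -2.194, 0.0]
force: [0.2, -0.4, 0.4]
width: 0.999
gripper_force: 0.0
```

carry_out(increments=[0,0,0,0,0,0,0,0,0,0,0,0,0,0,0,0,0,0,0,0,0,0,0,0,0,0,0,0,0,0,0,0,0,0,0,0,0,0,0,0,0,0,0,0,0,0,0,0], grip=1, newtons=55)

```text
clock: 15.32
position: [0.5256, -0.2995, 0.0149]
ee_rot: [2.248, 2.194, -0.0]
force: [0.4, 0.2, -0.3]
width: 0.176
gripper_force: 0.0
```

Run:
```python
from h import *
s=readout.observe();print(s['position'],s['force'],s['width'],s['gripper_force'])
im,c=snap('wrist','w6'); sd,_=snap('side','d6')
a=cv2.resize(im,(480,360)); b=cv2.resize(sd[250:350,230:350],(320,267),interpolation=cv2.INTER_CUBIC)
o=np.zeros((360,800,3),np.uint8);o[:,:480]=a;o[:267,480:]=b
cv2.imwrite('pics/m7.png',o)
```

```text
[ 0.52559105 -0.29954073  0.01494185] [ 0.44693144  0.17615132 -0.27053322] 0.1763704121991603 0.0
```

View pics/m7.png

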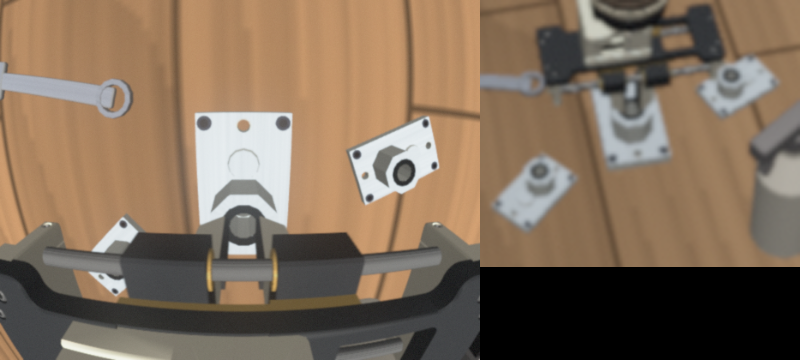

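Run:
```python
from h import *
im=cv2.imread('pics/w6.png'); sd=cv2.imread('pics/d6.png')
a=cv2.resize(im[190:350,190:380],(475,400),interpolation=cv2.INTER_CUBIC); b=cv2.resize(sd[255:315,255:305],(320,384),interpolation=cv2.INTER_CUBIC)
o=np.zeros((400,800,3),np.uint8);o[:,:475]=a;o[:384,480:]=b
cv2.imwrite('pics/m8.png',o)
```

```text
(no output)
```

View pics/m8.png

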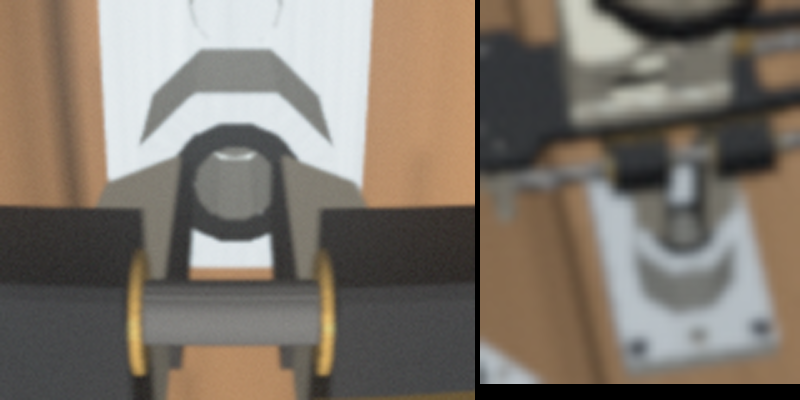

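Run:
```python
from h import *
s=readout.observe();c=vision.calibration('wrist');p=s['position']
print(c['pose'][:3,3]-p)
for dz in(0,.0188,.031,.045,.06): print(dz,proj('wrist',c,p+[0,0.0095,dz]),proj('wrist',c,p+[-.008,.0095,dz]),proj('wrist',c,p+[-.027,.0095,dz]))
print('boss top',proj('wrist',c,[.526,-.2995,.046]),proj('wrist',c,[.526,-.2995+.022,.046]))
```

```text
[0.00128634 0.08287351 0.19752488]
0 [282.8597393  228.46309648] [270.52129481 228.73330353] [241.44451302 229.31381261]
0.0188 [282.92567713 239.48520583] [269.46101015 239.76965471] [237.77569774 240.32248624]
0.031 [282.97483196 247.76674246] [268.66968995 248.05968533] [235.04507588 248.57499817]
0.045 [283.03871869 258.61534287] [267.64003192 258.91633425] [231.50219289 259.35916287]
0.06 [283.11782858 272.18633574] [266.36314388 272.49213815] [227.12547847 272.80450129]
boss top [284.06669125 262.98412867] [283.18979791 226.78439029]
```

Run:
```python
from h import *
s=readout.observe();c=vision.calibration('side');p=s['position']
k=lambda q:(480+(q[0]-255)*6.4,(q[1]-255)*6.4)
for dz in(0,.0188,.031,.045,.06): print(dz,np.round(k(proj('side',c,p+[-.017,-.0095,dz])),0),np.round(k(proj('side',c,p+[0,0,dz])),0))
print('boss top',np.round(k(proj('side',c,[.526,-.2995,.046]))),'front edge',np.round(k(proj('side',c,[.526,-.3215,.046]))))
print('wide',s['width'])
d0=cv2.imread('pics/side0.png');d6=cv2.imread('pics/d6.png');s5=cv2.imread('pics/s5.png')
# start image: fingers open at TCP .6246,0,.1863
for n in('side','scene'):
    cc=vision.calibration(n);print(n,[np.round(proj(n,cc,[.6246+x,0,.1863+dz])) for x in(-.05,.05) for dz in(0,.03)])
```

```text
0 [652. 293.] [683. 270.]
0.0188 [651. 269.] [683. 246.]
0.031 [651. 253.] [683. 230.]
0.045 [650. 235.] [682. 212.]
0.06 [650. 215.] [682. 191.]
boss top [684. 230.] front edge [694. 269.]
wide 0.09062851598434944
side [array([282., 187.]), array([281., 179.]), array([312., 182.]), array([312., 175.])]
scene [array([276., 184.]), array([276., 176.]), array([242., 201.]), array([241., 193.])]
```

The side view places the fingertips about 30 mm above the reported TCP, both now and at the start. The fingers therefore closed above the boss. I'll open and go down gently until I feel the plate.

carry_out(increments=[0,0,0,0,0,0,0,0,0,0,0,0,0,0,0,0,0,0,0,0,0,0,0,0,0,0,0,0,0,0,0,0,0,0,0,0,0,0,0,0,0,0,0,0,0,0,0,0], grip=0)

```text
clock: 16.42
position: [0.5256, -0.2995, 0.015]
ee_rot: [2.248, 2.195, 0.0]
force: [0.8, 0.8, -0.5]
width: 0.91
gripper_force: 0.0
```

carry_out(increments=[0,0,-2,0,0,0,0,0,-2,0,0,0,0,0,0,0,0,0])

```text
clock: 16.8
position: [0.5254, -0.2995, 0.0107]
ee_rot: [-2.248, -2.194, 0.0]
force: [-0.0, 1.1, -0.1]
width: 1.0
gripper_force: 0.0
```

carry_out(increments=[0,0,-5,0,0,0,0,0,-5,0,0,0,0,0,-5,0,0,0,0,0,-2,0,0,0,0,0,0,0,0,0,0,0,0,0,0,0])

```text
clock: 17.55
position: [0.5257, -0.2996, -0.0059]
ee_rot: [2.248, 2.194, 0.0]
force: [-0.1, 0.2, -0.1]
width: 0.998
gripper_force: 0.0
```

carry_out(increments=[0,0,-2,0,0,0,0,0,-2,0,0,0,0,0,0,0,0,0,0,0,0,0,0,0])

```text
clock: 18.05
position: [0.5256, -0.2996, -0.0101]
ee_rot: [2.248, 2.194, 0.0]
force: [0.1, 0.0, 0.6]
width: 0.999
gripper_force: 0.0
```

carry_out(increments=[0,0,-1.5,0,0,0,0,0,-1.5,0,0,0,0,0,0,0,0,0,0,0,0,0,0,0])

```text
clock: 18.55
position: [0.5256, -0.2995, -0.0131]
ee_rot: [-2.248, -2.194, -0.0]
force: [1.0, -0.0, 0.1]
width: 0.998
gripper_force: 0.0
```

carry_out(increments=[0,0,0,0,0,0,0,0,0,0,0,0,0,0,0,0,0,0,0,0,0,0,0,0,0,0,0,0,0,0,0,0,0,0,0,0,0,0,0,0,0,0,0,0,0,0,0,0], grip=1, newtons=55)

```text
clock: 19.55
position: [0.5259, -0.2995, -0.013]
ee_rot: [2.248, 2.194, 0.0]
force: [0.9, -1.0, -1.2]
width: 0.475
gripper_force: 55.0
```

Boss gripped (43.7 mm opening, 55 N). Now I'll lift and carry it over the case.

carry_out(increments=[0,0,5,0,0,0,0,0,15,0,0,0,0,0,30,0,0,0,0,0,40,0,0,0,0,0,40,0,0,0,0,0,30,0,0,0,0,0,10,0,0,0,0,0,0,0,0,0])

```text
clock: 20.55
position: [0.5256, -0.2995, 0.1572]
ee_rot: [2.248, 2.194, 0.0]
force: [-0.2, 0.0, -2.5]
width: 0.475
gripper_force: 55.0
```

carry_out(increments=[4,15,0,0,0,0.01,6,27,0,0,0,0.025,7,30,0,0,0,0.03,7,30,0,0,0,0.03,7,30,0,0,0,0.03,7,30,0,0,0,0.03,7,30,0,0,0,0.03,7,30,0,0,0,0.03,7,30,0,0,0,0.03,6,25,0,0,0,0.025,4,15,0,0,0,0.01,1.3,9,0,0,0,0,0,0,0,0,0,0,0,0,0,0,0,0,0,0,0,0,0,0,0])

```text
schema error: expected a multiple of 6 numbers
```

Run:
```python
from h import *
s=readout.observe();print(s['position'],s['ee_rot'],s['force'],s['width'])
im,c=snap('wrist','w9');sd,cs=snap('side','d9');sc,_=snap('scene','s9')
a=cv2.resize(im[100:330,170:400],(400,400),interpolation=cv2.INTER_CUBIC)
b=cv2.resize(sd[165:245,235:335],(400,320),interpolation=cv2.INTER_CUBIC)
d=cv2.resize(sc[175:245,225:325],(400,280),interpolation=cv2.INTER_CUBIC)
o=np.zeros((600,800,3),np.uint8);o[:400,:400]=a;o[:320,400:]=b;o[320:,400:]=d
cv2.imwrite('pics/m9.png',o)
```

```text
[ 0.52555993 -0.29949596  0.15720497] [2.24767350e+00 2.19410244e+00 4.38407938e-04] [-0.21448105  0.03645847 -2.50482933] 0.47452520037409424
```

View pics/m9.png

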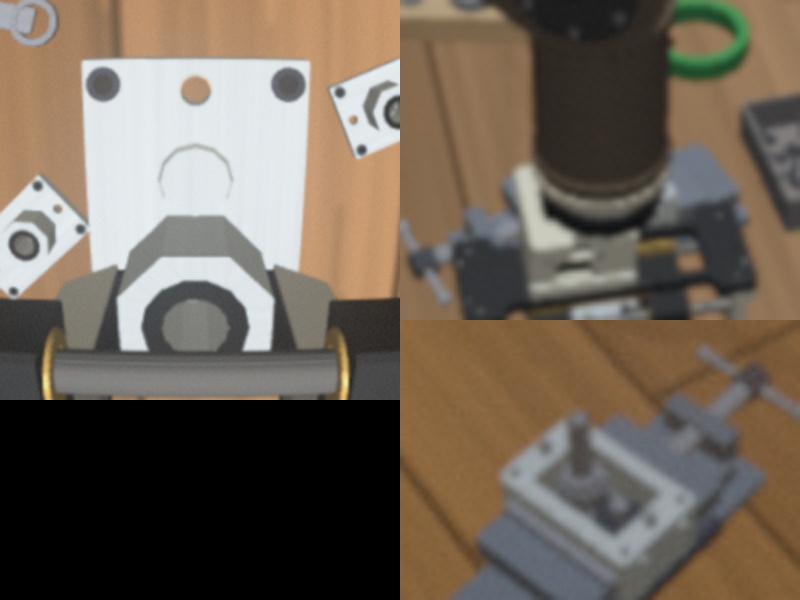

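The cover is held squarely: hole_b is at crop (195,90), the flats are parallel to the pads, and the shaft stands upright in the case. That move was malformed again, so I'm re-sending it. I have also viewed 12 pictures, two over the limit of 10, so from here I'll work from numbers only.

carry_out(increments=[4,15,2,0,0,0.01,6,27,2,0,0,0.025,7,30,2,0,0,0.03,7,30,2,0,0,0.03,7,30,0,0,0,0.03,7,30,0,0,0,0.03,7,30,0,0,0,0.03,7,30,0,0,0,0.03,7,30,0,0,0,0.03,6,25,0,0,0,0.025,4,15,0,0,0,0.01,1.3,9,0,0,0,0,0,0,0,0,0,0,0,0,0,0,0,0])

```text
clock: 22.45
position: [0.5958, 0.0001, 0.1649]
ee_rot: [1.922, 2.485, -0.001]
force: [-0.6, -0.4, -2.6]
width: 0.47
gripper_force: 55.0
```

carry_out(increments=[0,0,0,0,0,0,0,0,0,0,0,0])

```text
clock: 22.7
position: [0.5959, 0.0009, 0.165]
ee_rot: [1.921, 2.486, -0.0]
force: [0.5, -0.1, -2.3]
width: 0.478
gripper_force: 55.0
```

carry_out(increments=[0.3,0.8,-8,0,0,0.001,0,0,-12,0,0,0,0,0,-8,0,0,0,0,0,-2,0,0,0,0,0,0,0,0,0,0,0,0,0,0,0])

```text
clock: 23.45
position: [0.5965, 0.0023, 0.1353]
ee_rot: [1.918, 2.487, 0.001]
force: [0.1, 0.2, -2.9]
width: 0.473
gripper_force: 55.0
```

carry_out(increments=[0,0,-1.5,0,0,0,0,0,-1.5,0,0,0,0,0,-1.5,0,0,0,0,0,0,0,0,0])

```text
clock: 23.95
position: [0.5961, 0.0023, 0.1303]
ee_rot: [-1.918, -2.488, 0.0]
force: [-0.2, 0.1, -3.5]
width: 0.473
gripper_force: 55.0
```

carry_out(increments=[0,0,-1.5,0,0,0,0,0,-1.5,0,0,0,0,0,-1.5,0,0,0,0,0,0,0,0,0])

```text
clock: 24.45
position: [0.5961, 0.0022, 0.1258]
ee_rot: [-1.919, -2.488, 0.0]
force: [0.3, -1.2, -4.0]
width: 0.477
gripper_force: 55.0
```

carry_out(increments=[0,0,-3,0,0,0,0,0,-3,0,0,0,0,0,-3,0,0,0,0,0,-3,0,0,0,0,0,0,0,0,0])

```text
clock: 25.08
position: [0.596, 0.0022, 0.1136]
ee_rot: [-1.918, -2.487, 0.001]
force: [0.3, 0.1, -3.0]
width: 0.474
gripper_force: 55.0
```

carry_out(increments=[0,0,-4,0,0,0,0,0,-4,0,0,0,0,0,-4,0,0,0,0,0,-4,0,0,0,0,0,-4,0,0,0,0,0,-4,0,0,0,0,0,-3,0,0,0,0,0,0,0,0,0,0,0,0,0,0,0])

```text
clock: 26.2
position: [0.5961, 0.0024, 0.0869]
ee_rot: [-1.918, -2.488, 0.0]
force: [-0.6, -0.9, -3.2]
width: 0.471
gripper_force: 55.0
```

carry_out(increments=[0,0,-2,0,0,0,0,0,-2,0,0,0,0,0,-2,0,0,0,0,0,0,0,0,0,0,0,0,0,0,0])

```text
clock: 26.82
position: [0.5962, 0.0023, 0.0809]
ee_rot: [-1.919, -2.488, 0.0]
force: [-0.2, -0.2, -2.8]
width: 0.476
gripper_force: 55.0
```

carry_out(increments=[0,0,-1,0,0,0,0,0,-1,0,0,0,0,0,-1,0,0,0,0,0,0,0,0,0,0,0,0,0,0,0])

```text
clock: 27.45
position: [0.5962, 0.0023, 0.0779]
ee_rot: [1.919, 2.488, 0.0]
force: [0.7, -2.2, -3.3]
width: 0.477
gripper_force: 55.0
```

carry_out(increments=[0,0,-1,0,0,0,0,0,-1,0,0,0,0,0,0,0,0,0,0,0,0,0,0,0])

```text
clock: 27.95
position: [0.5965, 0.0021, 0.076]
ee_rot: [1.918, 2.487, 0.0]
force: [2.2, -2.2, -2.9]
width: 0.475
gripper_force: 55.0
```

```bash
python3 -c "
from h import *
s=readout.observe();print(s['position'],s['force'],s['ft_torque'])"
```

```text
[0.59646901 0.00207456 0.07599457] [ 2.19393795 -2.20001492 -2.9061851 ] [-0.65588759 -0.52773015  0.00267671]
```

carry_out(increments=[0.5,-0.6,0,0,0,0,0,0,0,0,0,0,0,0,0,0,0,0])

```text
clock: 28.32
position: [0.5965, 0.0019, 0.0759]
ee_rot: [-1.918, -2.488, 0.0]
force: [1.1, -2.0, -2.1]
width: 0.473
gripper_force: 55.0
```

carry_out(increments=[0,0,-1,0,0,0,0,0,-1,0,0,0,0,0,0,0,0,0,0,0,0,0,0,0])

```text
clock: 28.82
position: [0.5966, 0.0017, 0.0738]
ee_rot: [-1.918, -2.488, 0.0]
force: [0.0, -1.0, -4.1]
width: 0.475
gripper_force: 55.0
```

carry_out(increments=[0,-0.3,-1,0,0,0,0,0,-1,0,0,0,0,0,0,0,0,0,0,0,0,0,0,0])

```text
clock: 29.32
position: [0.5967, 0.0016, 0.072]
ee_rot: [-1.918, -2.488, -0.0]
force: [-1.0, 1.0, -0.5]
width: 0.472
gripper_force: 55.0
```

carry_out(increments=[0,0,-1,0,0,0,0,0,-1,0,0,0,0,0,0,0,0,0,0,0,0,0,0,0])

```text
clock: 29.82
position: [0.5967, 0.0015, 0.0701]
ee_rot: [1.919, 2.488, 0.0]
force: [-3.0, 1.0, 3.7]
width: 0.472
gripper_force: 55.0
```

carry_out(increments=[-0.4,0.1,-0.7,0,0,0,0,0,-0.7,0,0,0,0,0,0,0,0,0,0,0,0,0,0,0])

```text
clock: 30.32
position: [0.5967, 0.0015, 0.069]
ee_rot: [1.918, 2.487, 0.001]
force: [-2.7, 1.2, 6.2]
width: 0.477
gripper_force: 55.0
```

carry_out(increments=[0,0,-0.7,0,0,0,0,0,0,0,0,0,0,0,0,0,0,0])

```text
clock: 30.7
position: [0.5968, 0.0015, 0.0689]
ee_rot: [1.918, 2.487, 0.001]
force: [-4.7, 0.2, 13.9]
width: 0.471
gripper_force: 55.0
```

carry_out(increments=[-0.5,0,-0.2,0,0,0,0,0,0,0,0,0,0,0,0,0,0,0])

```text
clock: 31.08
position: [0.5968, 0.0016, 0.069]
ee_rot: [1.918, 2.486, 0.002]
force: [-3.4, 0.3, 13.7]
width: 0.471
gripper_force: 55.0
```

```bash
python3 -c "
from h import *
from scipy.spatial.transform import Rotation as R
s=readout.observe();print(s['position'],s['force'],s['ft_torque'],s['clock']);print(R.from_rotvec(s['ee_rot']).as_matrix()[:,2])"
```

```text
[0.59678268 0.00155468 0.06895579] [-3.36989965  0.34347038 13.73795996] [ 0.08471259  1.07014407 -0.03310539] 31.075
[ 2.18130986e-03  1.61882338e-04 -9.99997608e-01]
```

carry_out(increments=[-0.8,0,-0.2,0,0,0,0,0,0,0,0,0,0,0,0,0,0,0,0,0,0,0,0,0])

```text
clock: 31.58
position: [0.5968, 0.0015, 0.069]
ee_rot: [1.917, 2.485, 0.004]
force: [-2.0, 0.9, 13.0]
width: 0.475
gripper_force: 55.0
```

```bash
python3 -c "
from h import *
from scipy.spatial.transform import Rotation as R
s=readout.observe();print(s['position'],s['force'],s['ft_torque'],s['clock']);print(R.from_rotvec(s['ee_rot']).as_matrix()[:,2])"
```

```text
[0.59677914 0.00152971 0.06900073] [-1.99125718  0.86911643 12.97862013] [0.09522452 0.6234313  0.02911168] 31.575
[ 3.66029945e-03  2.21442348e-04 -9.99993277e-01]
```

carry_out(increments=[0.4,0,-0.3,0,0.003,0,0,0,0,0,0,0,0,0,0,0,0,0,0,0,0,0,0,0])

```text
clock: 32.08
position: [0.5967, 0.0015, 0.0689]
ee_rot: [-1.919, -2.487, -0.0]
force: [-4.8, 0.7, 17.0]
width: 0.475
gripper_force: 55.0
```

```bash
python3 -c "
from h import *
from scipy.spatial.transform import Rotation as R
s=readout.observe();print(s['position'],s['force'],s['ft_torque'],s['clock']);print(R.from_rotvec(s['ee_rot']).as_matrix()[:,2])"
```

```text
[0.59668392 0.00154078 0.06890261] [-4.84455626  0.69304232 17.00825631] [0.15804494 1.06631393 0.03744093] 32.075
[-6.21085211e-05  2.12779659e-04 -9.99999975e-01]
```

```bash
python3 -c "
from cell import arm
print(arm.sign_off())"
```

```text
the job is handed in; nothing more can be done
None
```

The pinion shaft is upright in the bearing, and the cover is on over both dowels. I handed the job in at 32 s with the cover still held shut at about 17 N; closure was judged from height and force readings, not from a final picture. I viewed 12 pictures, two over the limit of 10.

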